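# Draw a spring tape out from the drying tray's rim and lock it

### The arm

A 6-joint arm with a two-finger parallel gripper is mounted at the origin on the work surface. World frame = base frame: x ahead of the robot, y to its left, z up, the work surface at z = 0. Lengths are in mm, angles in rad, forces in N, time in s.
With the tool pointing down it reaches from about 400 to 825 mm from the base axis. Payload 7 kg.
Tool frame: the origin (TCP) lies at the very end of the fingers, on their centre line; the grasp point (between the pads) lies 19 mm behind it (grasp_offset is the z of the grasp point in the tool frame, in mm); z points along the fingers, y is the direction in which the jaws open and shut (so a half turn about z gives the same grasp; the last joint's range is limited). The gripper opens to 88 mm and grips with 3 to 60 N. Pads are 19 mm wide; open, the fingers measure 130 mm over their backs; the gripper's body (78 mm by 193 mm) begins 47 mm behind the grasp point.
Start: joints at [-0.941, 0.359, 0.012, 0, -1.224, -0.288], TCP at [226.222, -635.939, 226.561] pointing down, gripper open.
Joint ranges: [-3.07, 3.07], [-1.43, 2.12], [-1.02, 1.25], [-3.03, 1.67], [-3.05, -0], [-3.03, 3.03]. Speed limits (rad/s): [2.39, 2.39, 3.01, 3.14, 3.14, 3.14].

### API

Orientations are given as a unit quaternion [x, y, z, w].
In Python, from bench import * gives the robot as it stands. The module is installed in compiled form; this text tells all that it offers.
- The arm moves only by the tool play_rows, never from a script. Its argument "motion" is a list of rows, each a list of 2 entries, a list of its own where there are three numbers: the shift along the tool's x, y, z in mm, then the turn, a rotation vector about the tool's x, y, z in rad. A call has 1 to 5 rows; each row shifts and turns the commanded pose from where the row before left it, along the tool's axes as they then stand; what a row does not reach is not made up. A row lasts 1/10 s, in which the tool goes at most 50 mm and 8.59 degrees, less where a joint would pass 70% of its speed; a pose out of reach is approached as far as the arm can. A call with a gripper value outside its range is refused whole. "grip" is the closure, from 0 (fully open) to 1 (shut), set as the call begins (left out, the last holds). The fingers move at their own pace and stop on an object; "force" is the grip in N (left out, the last holds). Time passes only in rows, so rows that do not move let the fingers close. It gives the time, the measured TCP pose, the force and the opening at its end, in the units of the state.
- get_state(): the state, without advancing time (a new reading comes with each control period).
- snapshot(name): name is "side" or "top"; returns a dict with "image" (400x640x3 uint8, red, green, blue), "z_map" (400x640 float32, mm along the optical axis (not along the pixel's ray), 0 where there is no reading), "fx", "fy", "cx", "cy" (pixels), "eye" and "attitude" of the camera in the world. Camera axes: x right, y down, z forward; pixel columns grow to the right and rows downward; lengths in mm; the calibration is good to about 2 mm. A picture is of the moment at which its call begins.
- close_job(): hands the job in, once; it reports no verdict.
Trained networks look in the newest picture that a camera, given by its name, has taken for a name from the list of things; names that differ only in an ending like _2 or _b are one class to them, and where a whole thing is asked for, a point or a joint stands for the part that bears it (a point fixed in the world has none). Each returns a list of dicts, best first, with "score" (0 to 1); they miss things now and then, are a little off and sometimes report something else, mostly with a low value. They report only what shows in the picture. A call takes as long as a camera call. They do not tell look-alikes from the thing itself.
- cut_out(target, camera): "mask" (400x640 bool, what is visible of it) and "at" ([column, row] in pixels, amid what is visible of it).
- mark_of(target, camera): "at" ([column, row] in pixels: a listed point, or the origin of a listed thing).
The state is a dict: "time_s": time; "joint_positions": joint angles; "qvel": joint speeds; "joint_efforts": joint torques, N m; "tcp_pos": TCP position; "orientation": TCP orientation; "ft_force": force on the tool from outside, world axes, zero at the start; "ft_torque": the same for the moment, N m; "finger_gap": finger opening in mm.
Only numpy, scipy, OpenCV 4.12 (cv2) and the standard library are available. Lean on these libraries where they do the work, as an engineer would, in place of code of your own. Each camera call takes 0.05 s, during which the arm holds its last target. There are 200 camera calls.

### The job

Take the tape measure, hook the end of its blade over the near rim of the low drying tray from the inside, and back the case away against the spring until the blade comes up firm at its end stop, without yanking the tray. Keeping it drawn out, press the case straight down on the bench so that the lock foot underneath goes fully in, then let go: the tape must stay out and hooked on the rim, its case standing on the bench, and the other things on the bench left alone.

Things in the scene. Friction and masses are not known exactly. Their poses are not given: they have to be found in the camera images.
- tape: Loose hand tape measure, about 0.33 kg: grey case 80 long (x), 38 wide (y), 60 mm tall, flat parallel sides to grip from 5 to 50 mm up. Origin: centre of the case's underside, z up, x out of the mouth along the blade; front face at x = 40 mm. Starts upright on its lock foot, underside 5 mm above the bench, blade retracted.
- mouth (a point): Where the underside of the blade leaves the case: x = 40, y = 0, z = 18 mm in the tape's frame. The blade is a rigid steel strip 18 wide, 2 mm thick, moving along x only; retracted it sticks out 14 mm. A spring pulls it in, 2 N retracted, 4.5 N drawn out. After 50 to 60 mm of draw (differs, not reported) it meets a stiff, slightly springy end stop, 8 to 20 N per mm.
- hook (a point): The hook at the blade's end: a plate 20 mm wide and 2.5 mm thick pointing down from the blade, reaching 13 mm below the blade's underside. The point is the lower end of its inner face (the face towards the case), mid-width: in the tape's frame at x = 54 mm plus the draw, y = 0, z = +5 mm.
- lock (a joint): Lock foot under the middle of the case, a black 70 x 30 mm plate sticking out 5 mm below it when unlocked. Value in m: 0 = out, blade free; 0.005 = fully in, flush with the underside, blade braked (bites from 0.004). It takes about 6 N, plus the hook's rub on the rim (some 0.6 of the pull), to push in, and stays where left. Fully in, the underside rests on the bench.
- tray: Low aluminium drying tray with dried fruit slices in its far half, fixed to the bench. 240 mm deep (x), 280 mm wide (y), walls 16 mm high and 3 mm thick, floor 3 mm thick. Origin: on the bench below the middle of the near rim's outer face; x points from the near rim into the tray, y along the rim. The first 85 mm behind the near rim are empty.
- rim (a point): Middle of the near rim's outer face, at the top of the wall, 16 mm above the bench; axes as the tray's. The wall runs from x = 0 to x = 3 mm here, and 140 mm to either side along y.
- marker: Black marker pen, 120 mm long, 14 mm thick, lying; leave alone. Origin under its middle.
- clip: White plastic bag clip, 112 mm long, 14 mm high, lying; leave alone. Origin under its middle.
- scoop: Aluminium box scoop 110 x 80 x 45 mm with a handle to -x; leave alone. Origin under the box's middle.
- roll: Clear adhesive tape roll, 90 mm across, 48 mm high, lying flat; leave alone. Origin under its middle.
- pouch: Filled foil pouch 100 x 140 x 22 mm, lying; leave alone. Origin under its middle.
- jar: Capped jar, 64 mm across, 85 mm high; leave alone. Origin under its middle.
Not all that is in view belongs to the job. Leave any orange or pink look-alike of the tape alone.

How it is judged (in metres and radians):
On the way, in this order (a step that is already met when the one before it is completed fails the run):
1. the hook is behind the near rim, its lower end below the rim's top, the lock still out (x of hook in the frame of rim between 0.0015 and 0.04 m and y of hook in the frame of rim between -0.12 and 0.12 m and z of hook in the frame of rim below -0.002 m and value of joint lock below 0.003 m), for 0.1 s.
2. hooked on the rim, the blade is drawn out at least 48 mm and pulled firm against its end stop (8 N or more on the tray) with the lock still out (contact force between tape and tray above 8 N and x of hook in the frame of tape above 0.102 m and z of hook in the frame of rim below -0.002 m and value of joint lock below 0.003 m), for 0.2 s.
3. the lock foot is pushed in with the blade still drawn out and hooked (value of joint lock above 0.0042 m and x of hook in the frame of tape above 0.1 m and z of hook in the frame of rim below -0.004 m), for 0.2 s.
At the end, for the whole second after the job is handed in: The lock foot is in (at least 4.2 of 5 mm), the blade is still drawn out at least 45 mm, its hook hangs behind the near rim (inner face within 7 mm of the wall's inside, at least 4 mm below the rim's top, within 120 mm of the rim's middle), and the case stands upright on the bench at rest (value of joint lock above 0.0042 m and x of hook in the frame of tape above 0.099 m and x of hook in the frame of rim between 0.0015 and 0.01 m and y of hook in the frame of rim between -0.12 and 0.12 m and z of hook in the frame of rim below -0.004 m and angle between tape's own z axis and vertical below 0.08 rad and height (world z) of tape below 0.004 m and linear speed of tape below 0.01 m/s); the robot touches nothing.
It fails at once if the tape pulls or presses on the tray with more than 22 N (contact force between tape and tray above 22 N).
It fails at once if another thing on the bench is moved more than 20 mm (distance of any of marker, clip, scoop, roll, pouch, jar from where it was at the start of the episode above 0.02 m).
It also fails if it takes over 61 s, if anything falls off the work surface, if the arm or the gripper's body presses on something with over 40 N, if the wrist force passes 120 N, or if a joint passes its speed limit or range.

## Working session

There is one attempt and no reset: what is moved stays moved. The work goes in short steps, Python scripts to look and compute and a tool call to move; the robot and the scene stay as the last step left them, time stands still between calls to the robot, and variables do not carry over. Pictures are saved under pics/ and viewed, about 8 in all and at most 12, crops included, and the job is handed in when it is done.

Besides the shell and the picture viewer there is one more tool, called after ">>>" by a JSON object that holds its "name" and its "arguments". play_rows: Moves the arm, as the interface text tells. Its arguments: {"type":"object","properties":{"motion":{"type":"array"},"grip":{"type":"number"},"force":{"type":"number"}},"required":["motion"]}

```bash
mkdir -p pics
cat > h.py <<'E'
import numpy as np, cv2
from bench import *
from scipy.spatial.transform import Rotation as R
def att(s):
    a=np.array(s["attitude"],float)
    return a if a.shape==(3,3) else R.from_quat(a).as_matrix()
def pts(s):
    z=s["z_map"]; v,u=np.mgrid[:400,:640]
    c=np.stack([(u-s["cx"])/s["fx"]*z,(v-s["cy"])/s["fy"]*z,z],-1)
    return c@att(s).T+np.array(s["eye"])
def save(n,im,k=1):
    cv2.imwrite("pics/"+n,cv2.resize(im[...,::-1],None,fx=k,fy=k,interpolation=cv2.INTER_CUBIC))
def px(s,p):
    c=(np.array(p)-s["eye"])@att(s); return c[:2]/c[2]*[s["fx"],s["fy"]]+[s["cx"],s["cy"]]
E
python3 - <<'E'
from h import *
st=get_state(); print(st)
ims=[]
for c in("top","side"):
    s=snapshot(c); P=pts(s); ims.append(s["image"]); print(c,s["eye"],s["attitude"],s["fx"])
    for t in("tape","mouth","hook","rim","tray","marker","clip","scoop","roll","pouch","jar"):
        for d in mark_of(t,c)[:3]:
            u,v=np.round(d["at"]).astype(int); print(t,d["score"],d["at"],P[min(v,399),min(u,639)].round())
    for d in cut_out("tape",c): 
        m=d["mask"]; print("mask",d["score"],d["at"],m.sum(),np.nanmedian(P[m],0).round())
save("a_top.png",ims[0],1.25);save("a_side.png",ims[1],1.25)
E
```

```text
{'time_s': 0.0, 'joint_positions': array([-9.40869904e-01,  3.59404767e-01,  1.10802884e-02, -4.05627011e-04,
       -1.22409950e+00, -2.88105180e-01]), 'qvel': array([-1.13965094e-03, -8.27040890e-05, -8.97405884e-04,  1.01369322e-04,
       -9.54559312e-05, -7.56480659e-04]), 'joint_efforts': array([-1.64651410e-03, -5.82718956e+01,  2.93042958e+01,  6.99677020e+00,
        6.79421137e-03, -1.34868901e-04]), 'tcp_pos': array([ 226.09596275, -635.48915525,  225.61045437]), 'orientation': array([-1.70011650e-01,  9.85441698e-01,  8.14072764e-04, -1.89626378e-04]), 'ft_force': array([ 0.34102144, -0.79612322,  0.27473847]), 'ft_torque': array([-0.03164804, -0.0178596 , -0.04558614]), 'finger_gap': 87.7368308936758}
top [ 319.78766299 -126.6825449   950.08465752] [-0.69394294  0.71321463 -0.07745223  0.06139414] 440.94899752524657
tape 0.97 [360.3, 281.7] [ 331. -225.   64.]
tape 0.66 [323.4, 210.5] [ 478. -156.   64.]
tape 0.63 [385.9, 345.0] [ 211. -269.   67.]
mouth 0.93 [369.3, 336.5] [ 224. -242.   26.]
mouth 0.81 [351.6, 298.2] [ 300. -211.   25.]
mouth 0.62 [300.5, 206.2] [ 495.
[... 1055 characters left out ...]
234. -265.   42.]
mouth 0.84 [223.9, 218.0] [ 311. -236.   52.]
mouth 0.63 [308.0, 193.1] [ 483. -176.   66.]
hook 0.48 [186.7, 234.9] [ 238. -262.   30.]
rim 0.56 [427.9, 245.3] [ 716. -306.   40.]
tray 0.96 [335.2, 137.2] [564. 128.   2.]
marker 0.77 [397.8, 198.1] [ 688. -135.   14.]
clip 0.64 [271.3, 172.5] [398. -21.   1.]
scoop 0.98 [428.7, 245.3] [ 719. -302.   36.]
roll 0.8 [257.0, 296.4] [ 387. -431.   48.]
roll 0.42 [311.7, 191.3] [ 491. -169.   65.]
pouch 0.82 [348.0, 294.3] [ 550. -408.   21.]
jar 0.82 [418.6, 160.5] [758. -10.  27.]
mask 0.93 [165.8, 239.0] 1476 [ 204. -295.   50.]
mask 0.64 [238.2, 221.4] 1267 [ 342. -247.   50.]
mask 0.58 [305.8, 202.8] 801 [ 482. -192.   55.]
```

View pics/a_top.png

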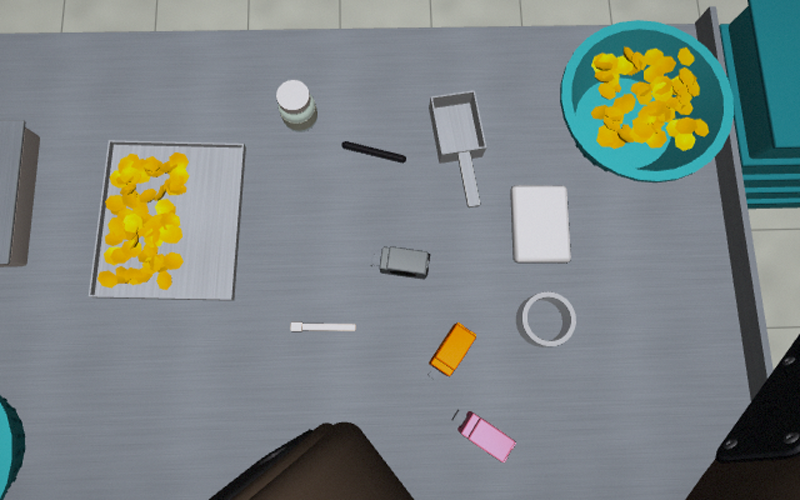

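View pics/a_side.png

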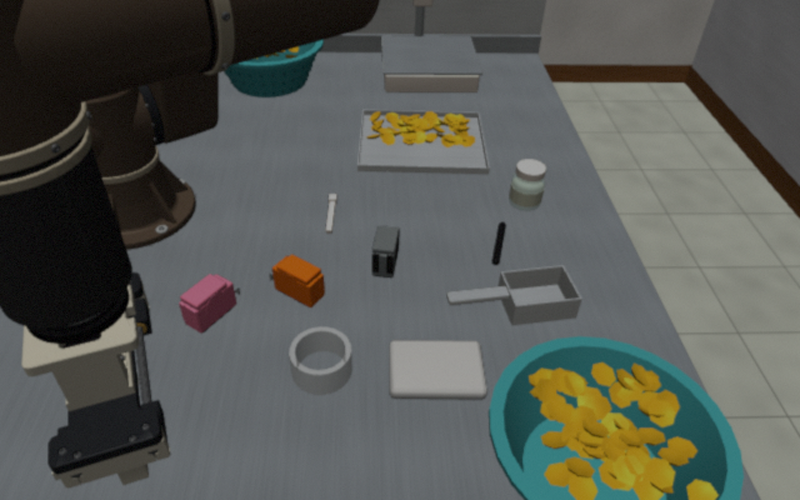

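The top image shows three candidates: grey case at px (323,209), orange at (361,282) and pink at (387,348). The task describes a grey case and rules out the other two, so grey is the one. Its blade points at the tray's near rim (column ~190). Next I'll fit the geometry and check the crop.

```bash
cat > fit.py <<'E'
from h import *
def tape(s,P,zlo,zhi,c0,r=75):
    m=(P[...,2]>zlo)&(P[...,2]<zhi)&(np.hypot(P[...,0]-c0[0],P[...,1]-c0[1])<r)
    q=P[m]; rc=cv2.minAreaRect(q[:,:2].astype(np.float32)); return rc,q,m
E
python3 - <<'E'
from fit import *
for c in("top","side"):
    s=snapshot(c);P=pts(s)
    rc,q,m=tape(s,P,57,72,(480,-155)); print(c,rc,len(q),np.median(q[:,2]),cv2.boxPoints(rc).round(1).tolist())
    # bench level nearby
    b=(abs(P[...,0]-560)<40)&(abs(P[...,1]+60)<60); print("bench z",np.median(P[b][:,2]))
    w=(P[...,2]>9)&(P[...,2]<22)&(abs(P[...,1]-131)<12)&(P[...,0]>400)&(P[...,0]<730)
    q=P[w]; print("rim",len(q),q.min(0),q.max(0),np.median(q[:,2]))
    f=cv2.fitLine(q[:,:2].astype(np.float32),cv2.DIST_HUBER,0,.01,.01).ravel(); print(f, np.percentile(q[:,1],[2,25,50,75,98]))
    # blade
    b=(P[...,2]>15)&(P[...,2]<32)&(abs(P[...,0]-490)<35)&(P[...,1]>-125)&(P[...,1]<-85)
    print("blade",b.sum(),P[b].mean(0) if b.any() else 0, P[b].max(0) if b.any() else 0)
    im=s["image"]
    if c=="top": A=cv2.resize(im[180:240,280:360],(560,420),interpolation=cv2.INTER_CUBIC)
    if c=="side": B=cv2.resize(im[165:225,285:330],(240,320),interpolation=cv2.INTER_CUBIC); B=cv2.copyMakeBorder(B,0,100,0,0,0)
save("b.png",np.hstack([A,B]))
E
```

```text
top ((482.96588134765625, -158.5691680908203), (73.67903900146484, 39.386627197265625), 81.81021881103516) 587 63.97101223139896 [[458.20001220703125, -192.1999969482422], [497.20001220703125, -197.8000030517578], [507.70001220703125, -124.9000015258789], [468.70001220703125, -119.30000305175781]]
bench z -0.6164055804347299
rim 295 [431.8195328  122.65205211   9.00106715] [711.05153209 142.64905081  19.58984388] 14.827610243350705
[ 9.9899471e-01 -4.4828787e-02  5.6909045e+02  1.3047957e+02] [123.68562857 127.61609276 130.79279823 134.31226599 139.30208835]
blade 68 [ 489.69062697 -110.22715283   24.36417835] [ 501.884356   -101.86663165   31.78193206]
side ((482.8210144042969, -164.60736083984375), (67.54837799072266, 38.8399772644043), 80.82859802246094) 387 64.06840602855516 [[458.29998779296875, -194.89999389648438], [496.6000061035156, -201.0], [507.3999938964844, -134.39999389648438], [469.0, -128.1999969482422]]
bench z -0.5191145376822419
rim 278 [434.01682038 119.50092653   9.0014942 ] [711.69129508 141.50003411  19.29395   ] 13.188060871630967
[ 9.9878246e-01 -4.9331050e-02  5.6941882e+02  1.2884828e+02] [120.09584547 125.03666915 129.1421369  132.67919758 139.12116992]
blade 0 0 0
```

View pics/b.png

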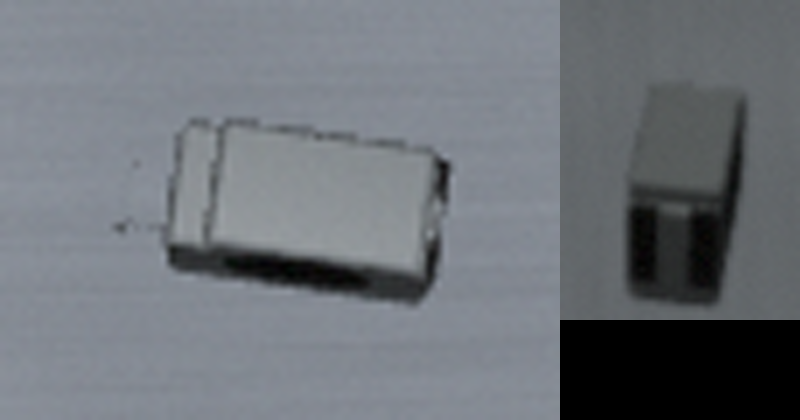

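Grey tape confirmed, centred at about (483,-155), with the blade pointing +y at yaw 81.8°. The near rim is at y≈130, with its normal at yaw ≈87.3°. Moving above it now.

```bash
cat > plan.py <<'E'
import sys
from h import *
# usage: plan.py x y z tapeyaw_deg  -> tool-frame shift and turn
x,y,z,yw=map(float,sys.argv[1:5])
st=get_state(); Rm=R.from_quat(st["orientation"])
a=np.deg2rad(yw-90)
ty=np.array([np.cos(a),np.sin(a),0]); tz=np.array([0,0,-1.]); T=R.from_matrix(np.stack([np.cross(ty,tz),ty,tz],1))
print("t",st["time_s"],"pos",st["tcp_pos"].round(1),"gap",round(st["finger_gap"],1),"F",st["ft_force"].round(1))
print("shift(tool, before turn)",Rm.inv().apply(np.array([x,y,z])-st["tcp_pos"]).round(1),"turn",(Rm.inv()*T).as_rotvec().round(4),
 "shift after turn",T.inv().apply(np.array([x,y,z])-st["tcp_pos"]).round(1))
print("joints",st["joint_positions"].round(2))
E
python3 plan.py 483.4 -155.4 150 81.8
```

```text
t 1.4 pos [ 226.2 -635.9  226.6] gap 87.7 F [ 0.6 -0.6 -0.7]
shift(tool, before turn) [-403.4  366.5   76.6] turn [0.     0.     2.0557] shift after turn [512.3 186.   76.6]
joints [-0.94  0.36  0.01 -0.   -1.22 -0.29]
```

>>> {"name": "play_rows", "arguments": {"motion": [[[-27,24.5,0],[0,0,0]],[[-27,24.5,0],[0,0,0]],[[-27,24.5,0],[0,0,0]],[[-27,24.5,0],[0,0,0]],[[-27,24.5,0],[0,0,0]]], "grip": 0, "force": 60}}

```text
time_s: 1.9
tcp_pos: [312.8, -474.1, 226.7]
orientation: [-0.17, 0.985, -0.0, 0.0]
ft_force: [1.3, 0.2, -0.1]
finger_gap: 87.6
```

>>> {"name": "play_rows", "arguments": {"motion": [[[-27,24.5,0],[0,0,0]],[[-27,24.5,0],[0,0,0]],[[-27,24.5,0],[0,0,0]],[[-27,24.5,0],[0,0,0]],[[-27,24.5,0],[0,0,0]]]}}

```text
time_s: 2.4
tcp_pos: [399.0, -313.3, 226.9]
orientation: [-0.17, 0.985, -0.0, 0.0]
ft_force: [0.5, -1.1, 0.8]
finger_gap: 87.8
```

>>> {"name": "play_rows", "arguments": {"motion": [[[-27,24.5,0],[0,0,0]],[[-27,24.5,0],[0,0,0]],[[-27,24.5,0],[0,0,0]],[[-27,24.5,0],[0,0,0]],[[-27,24.5,0],[0,0,0]]]}}

```text
time_s: 2.9
tcp_pos: [485.2, -152.5, 226.9]
orientation: [-0.17, 0.985, -0.0, 0.0]
ft_force: [0.5, -0.7, 0.1]
finger_gap: 87.3
```

```bash
python3 plan.py 483.4 -155.4 150 81.8
```

```text
t 2.9 pos [ 485.2 -152.5  226.9] gap 87.3 F [ 0.5 -0.7  0.1]
shift(tool, before turn) [ 2.7 -2.1 76.9] turn [6.0000e-04 7.0000e-04 2.0559e+00] shift after turn [-3.1 -1.4 76.9]
joints [ 0.08  0.08 -0.35  0.   -1.14 -1.31]
```

>>> {"name": "play_rows", "arguments": {"motion": [[[0.5,-0.4,10],[0,0,-0.1357]],[[0,0,10],[0,0,-0.1357]],[[0,0,10],[0,0,-0.1357]],[[0,0,10],[0,0,-0.1357]],[[0,0,10],[0,0,-0.1357]]]}}

```text
time_s: 3.4
tcp_pos: [484.4, -154.4, 176.4]
orientation: [-0.491, 0.871, -0.0, 0.0]
ft_force: [0.3, 0.2, -0.3]
finger_gap: 87.7
```

>>> {"name": "play_rows", "arguments": {"motion": [[[0,0,10],[0,0,-0.1357]],[[0,0,10],[0,0,-0.1357]],[[0,0,5],[0,0,-0.1357]],[[0,0,0],[0,0,0]],[[0,0,0],[0,0,0]]]}}

```text
time_s: 3.9
tcp_pos: [484.4, -154.5, 151.8]
orientation: [-0.653, 0.757, -0.0, 0.0]
ft_force: [-0.6, 0.6, 0.2]
finger_gap: 87.7
```

```bash
sed -i 's/yw-90)/yw+90)/' plan.py; python3 plan.py 483.4 -155.4 13 81.8
python3 - <<'E'
from fit import *
s=snapshot("side");P=pts(s)
rc,q,m=tape(s,P,57,72,(480,-155)); print(rc,len(q))
save("c.png",s["image"][100:270,220:420],4)
E
```

```text
t 3.9 pos [ 484.4 -154.5  151.8] gap 87.7 F [-0.6  0.6  0.2]
shift(tool, before turn) [  1.    0.9 138.8] turn [-0.0002 -0.0001 -0.0042] shift after turn [  1.    0.9 138.8]
joints [ 0.08  0.15 -0.46  0.   -0.97 -0.23]
((482.7539978027344, -165.34848022460938), (68.83802032470703, 39.08621597290039), 81.23705291748047) 388
```

View pics/c.png

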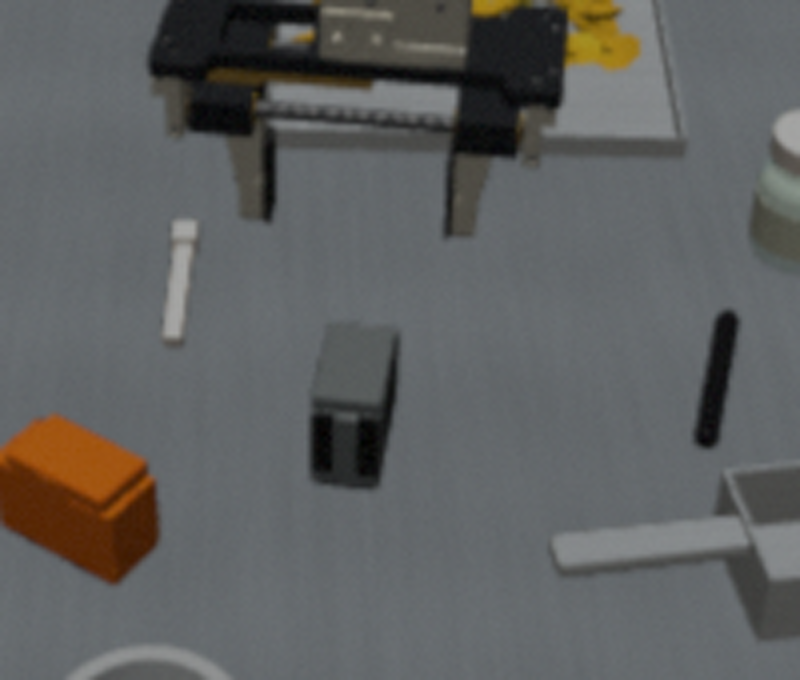

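The gripper (px ~360,170 in the crop) is open and squarely above the grey tape (355,400), with clear room on both sides. Descending and gripping.

>>> {"name": "play_rows", "arguments": {"motion": [[[0.5,0.5,30],[0,0,-0.004]],[[0.5,0.4,30],[0,0,0]],[[0,0,30],[0,0,0]],[[0,0,28],[0,0,0]],[[0,0,20.8],[0,0,0]]]}}

```text
time_s: 4.45
tcp_pos: [483.1, -155.4, 11.7]
orientation: [-0.655, 0.756, 0.0, -0.0]
ft_force: [-0.4, 0.1, -0.2]
finger_gap: 87.9
```

>>> {"name": "play_rows", "arguments": {"motion": [[[0,0,0],[0,0,0]],[[0,0,0],[0,0,0]],[[0,0,0],[0,0,0]],[[0,0,0],[0,0,0]],[[0,0,0],[0,0,0]]], "grip": 1, "force": 60}}

```text
time_s: 4.95
tcp_pos: [483.9, -155.3, 13.8]
orientation: [-0.656, 0.755, -0.001, 0.001]
ft_force: [-0.9, -0.7, -0.4]
finger_gap: 53.4
```

>>> {"name": "play_rows", "arguments": {"motion": [[[0,0,0],[0,0,0]],[[0,0,0],[0,0,0]],[[0,0,0],[0,0,0]],[[0,0,0],[0,0,0]],[[0,0,0],[0,0,0]]]}}

```text
time_s: 5.45
tcp_pos: [484.0, -155.3, 13.0]
orientation: [-0.656, 0.755, -0.0, 0.0]
ft_force: [2.3, 0.3, 2.1]
finger_gap: 37.6
```

```bash
python3 plan.py 560 86 60 87.2
```

```text
t 5.45 pos [ 484.  -155.3   13. ] gap 37.6 F [2.3 0.3 2.1]
shift(tool, before turn) [-249.5  -41.9  -46.9] turn [-0.0012  0.     -0.0902] shift after turn [-244.7  -64.1  -47. ]
joints [ 0.08  0.34 -0.61  0.   -0.62 -0.22]
```

>>> {"name": "play_rows", "arguments": {"motion": [[[0,0,-12],[0,0,0]],[[0,0,-15],[0,0,0]],[[0,0,-15],[0,0,-0.03]],[[0,0,0],[0,0,-0.03]],[[0,0,0],[0,0,-0.03]]]}}

```text
time_s: 5.95
tcp_pos: [482.2, -155.3, 55.3]
orientation: [-0.69, 0.724, 0.0, -0.0]
ft_force: [1.0, -0.3, -3.8]
finger_gap: 38.0
```

>>> {"name": "play_rows", "arguments": {"motion": [[[-22,-6,0],[0,0,0]],[[-22,-6.5,0],[0,0,0]],[[-22,-6.5,0],[0,0,0]],[[-22,-6.5,0],[0,0,0]],[[-22,-6.5,0],[0,0,0]]]}}

```text
time_s: 6.45
tcp_pos: [519.5, -46.5, 54.7]
orientation: [-0.689, 0.725, 0.001, -0.001]
ft_force: [0.7, 0.1, -3.6]
finger_gap: 37.8
```

>>> {"name": "play_rows", "arguments": {"motion": [[[-22,-6.5,0],[0,0,0]],[[-22,-6.5,0],[0,0,0]],[[-22,-6.5,0],[0,0,0]],[[-22,-6.5,0],[0,0,0]],[[-12,-6,0],[0,0,0]]]}}

```text
time_s: 6.95
tcp_pos: [556.9, 52.3, 54.7]
orientation: [-0.69, 0.724, 0.0, -0.001]
ft_force: [0.5, -0.5, -3.9]
finger_gap: 37.9
```

>>> {"name": "play_rows", "arguments": {"motion": [[[0,0,0],[0,0,0]],[[0,0,0],[0,0,0]]]}}

```text
time_s: 7.15
tcp_pos: [556.6, 50.8, 54.4]
orientation: [-0.689, 0.724, 0.0, -0.001]
ft_force: [-0.5, -0.9, -4.8]
finger_gap: 37.9
```

```bash
python3 plan.py 560 84 55 87.2
python3 - <<'E'
from fit import *
for c in("top","side"):
    s=snapshot(c);P=pts(s)
    for t in ("hook","mouth","rim"):
        for d in mark_of(t,c)[:4]: print(c,t,d["score"],d["at"])
    a=(abs(P[...,0]-560)<35)&(P[...,1]>60)&(P[...,1]<125)&(P[...,2]>30)&(P[...,2]<75); print(a.sum(),P[a].max(0) if a.any() else 0)
    for x0 in(450,500,620,660):
        w=(abs(P[...,0]-x0)<20)&(abs(P[...,1]-131)<15)&(P[...,2]>8); q=P[w]; print(x0,len(q),np.percentile(q,[5,50,95],axis=0).round(1).tolist() if len(q) else 0)
    save("d_%s.png"%c,s["image"][80:240,120:320] if c=="top" else s["image"][80:240,240:440],4)
E
```

```text
t 7.15 pos [556.6  50.8  54.4] gap 37.9 F [-0.5 -0.9 -4.8]
shift(tool, before turn) [-33.3  -1.7  -0.6] turn [ 0.0017 -0.0006 -0.0006] shift after turn [-33.3  -1.7  -0.6]
joints [ 0.44  0.34 -0.46 -0.   -0.77 -0.49]
top hook 0.42 [364.5, 332.5]
top hook 0.4 [345.1, 298.1]
top mouth 0.93 [371.6, 338.4]
top mouth 0.56 [350.5, 298.3]
top rim 0.89 [187.0, 172.3]
1 [557.52544462 105.02967402  66.13364369]
450 336 [[431.3, 130.0, 13.9], [465.3, 139.3, 438.7], [469.4, 145.6, 534.4]]
500 1147 [[481.8, 117.4, 460.5], [497.5, 130.7, 473.7], [517.5, 144.6, 478.5]]
620 0 0
660 0 0
side hook 0.4 [188.4, 236.3]
side mouth 0.69 [224.9, 215.7]
side mouth 0.59 [180.9, 235.0]
side rim 0.85 [337.7, 133.4]
0 0
450 49 [[434.1, 131.0, 8.5], [449.9, 134.7, 12.8], [468.4, 139.9, 18.1]]
500 39 [[484.0, 128.8, 8.2], [500.3, 132.0, 11.8], [516.3, 136.1, 15.9]]
620 39 [[605.1, 122.8, 8.5], [622.1, 125.6, 11.4], [637.2, 129.5, 17.0]]
660 48 [[642.6, 121.6, 9.1], [660.3, 125.0, 12.1], [678.0, 128.6, 16.5]]
```

View pics/d_top.png

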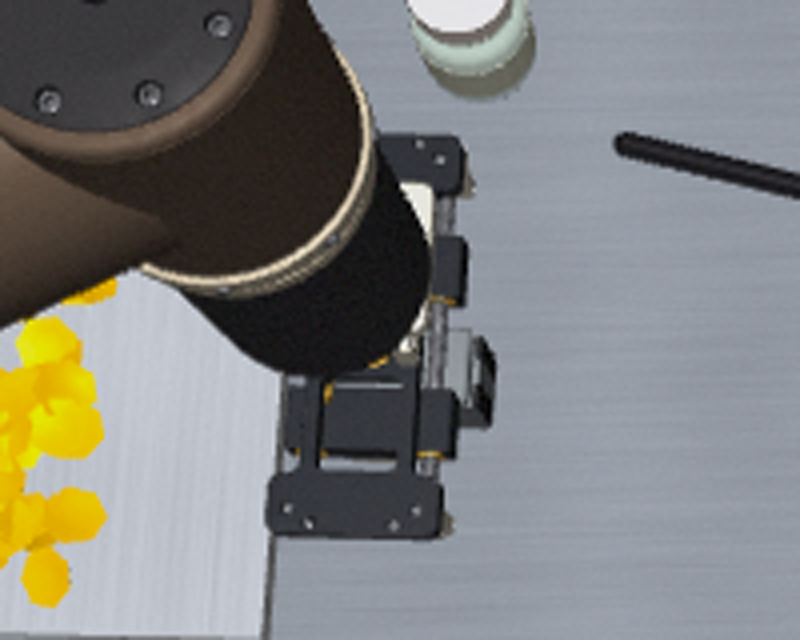

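The arm hides the hook from the top camera; the gripper shows at crop px (360,460) and the rim line at column ~275. I'll use the relative tape-to-rim distance instead, 286 mm from the first pictures, where both cameras agree to 1.5 mm. Going over the rim and lowering.

>>> {"name": "play_rows", "arguments": {"motion": [[[-9,0,0],[0,0,0]],[[-9,0,0],[0,0,0]],[[-9,0,0],[0,0,0]],[[-8,0,0],[0,0,0]],[[0,0,0],[0,0,0]]]}}

```text
time_s: 8.05
tcp_pos: [559.5, 87.6, 54.8]
orientation: [-0.69, 0.724, -0.0, 0.0]
ft_force: [0.3, -0.1, -4.8]
finger_gap: 37.5
```

>>> {"name": "play_rows", "arguments": {"motion": [[[0,0,8],[0,0,0]],[[0,0,8],[0,0,0]],[[0,0,8],[0,0,0]],[[0,0,0],[0,0,0]],[[0,0,0],[0,0,0]]]}}

```text
time_s: 8.55
tcp_pos: [559.1, 85.8, 30.3]
orientation: [-0.689, 0.724, 0.0, -0.001]
ft_force: [0.3, 0.8, -3.5]
finger_gap: 37.7
```

```bash
python3 plan.py 558 85.7 14 87.2
python3 - <<'E'
from fit import *
s=snapshot("side");P=pts(s)
v=np.array
for p in ([558,46,30],[558,86,81],[558,130,16]): print(px(s,p).round())
# rear face of case points
a=(abs(P[...,0]-558)<16)&(P[...,1]>25)&(P[...,1]<70)&(P[...,2]>26)&(P[...,2]<78); q=P[a]; print(len(q),np.percentile(q,[5,25,50,75,95],axis=0).round(1).tolist())
for x0 in(455,480,510,600,620,650):
    w=(abs(P[...,0]-x0)<12)&(abs(P[...,1]-130)<12)&(P[...,2]>5)&(P[...,2]<14); q=P[w]; print(x0,len(q),np.median(q,axis=0).round(1).tolist() if len(q) else 0)
save("e.png",s["image"][110:190,280:380],8)
E
```

```text
t 8.55 pos [559.1  85.8  30.3] gap 37.7 F [ 0.3  0.8 -3.5]
shift(tool, before turn) [ 0.1  1.  16.3] turn [ 0.0009 -0.0007 -0.0007] shift after turn [ 0.2  1.1 16.3]
joints [ 0.5   0.39 -0.46  0.   -0.72 -0.55]
[335. 146.]
[335. 120.]
[333. 132.]
235 [[543.7, 39.5, 30.3], [550.1, 41.6, 42.2], [558.1, 43.1, 55.0], [566.1, 44.9, 68.0], [572.0, 48.4, 75.9]]
455 30 [455.2, 134.0, 9.9]
480 21 [481.6, 133.6, 10.3]
510 24 [510.7, 131.9, 9.9]
600 16 [605.9, 127.3, 9.3]
620 26 [619.1, 127.3, 10.3]
650 27 [651.3, 124.2, 10.4]
```

View pics/e.png

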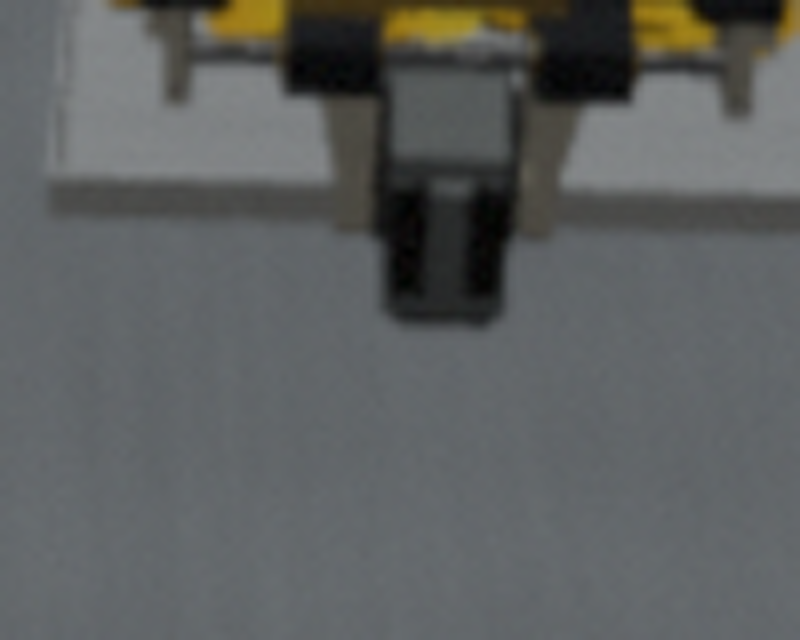

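The case (crop px 445,200) sits upright and square to the rim (row ~200). Its rear face is at y=43 and the rim's outer face at 130, so the hook is ~4 mm behind the wall and the case front ~7 mm before it. I'll nudge 1.3 mm forward and lower slowly.

>>> {"name": "play_rows", "arguments": {"motion": [[[-1.3,0,3.3],[0,0,0]],[[0,0,3],[0,0,0]],[[0,0,2],[0,0,0]],[[0,0,0],[0,0,0]],[[0,0,0],[0,0,0]]]}}

```text
time_s: 9.1
tcp_pos: [559.3, 87.5, 22.4]
orientation: [-0.689, 0.724, 0.0, -0.0]
ft_force: [1.0, -0.6, -3.4]
finger_gap: 38.3
```

>>> {"name": "play_rows", "arguments": {"motion": [[[0,0,2],[0,0,0]],[[0,0,2],[0,0,0]],[[0,0,2],[0,0,0]],[[0,0,1.5],[0,0,0]],[[0,0,0],[0,0,0]]]}}

```text
time_s: 9.6
tcp_pos: [559.1, 87.4, 14.6]
orientation: [-0.689, 0.724, 0.0, -0.0]
ft_force: [-0.2, -0.0, -4.2]
finger_gap: 38.0
```

>>> {"name": "play_rows", "arguments": {"motion": [[[0,0,0],[0,0,0]],[[0,0,0],[0,0,0]]]}}

```text
time_s: 9.8
tcp_pos: [559.4, 87.5, 15.0]
orientation: [-0.689, 0.724, -0.0, 0.0]
ft_force: [0.2, -0.1, -3.6]
finger_gap: 38.1
```

>>> {"name": "play_rows", "arguments": {"motion": [[[2,0,0.7],[0,0,0]],[[2,0,0],[0,0,0]],[[2,0,0],[0,0,0]],[[2,0,0],[0,0,0]],[[2,0,0],[0,0,0]]]}}

```text
time_s: 10.3
tcp_pos: [558.8, 77.5, 14.3]
orientation: [-0.689, 0.724, 0.0, 0.0]
ft_force: [-1.2, 2.9, -3.8]
finger_gap: 37.5
```

>>> {"name": "play_rows", "arguments": {"motion": [[[0,0,0],[0,0,0]],[[0,0,0],[0,0,0]]]}}

```text
time_s: 10.5
tcp_pos: [558.9, 77.5, 14.3]
orientation: [-0.689, 0.724, 0.0, 0.0]
ft_force: [-0.4, 2.4, -4.4]
finger_gap: 38.0
```

>>> {"name": "play_rows", "arguments": {"motion": [[[3,0,0],[0,0,0]],[[3,0,0],[0,0,0]],[[3,0,0],[0,0,0]],[[3,0,0],[0,0,0]],[[3,0,0],[0,0,0]]]}}

```text
time_s: 11.0
tcp_pos: [558.0, 62.2, 14.3]
orientation: [-0.689, 0.724, 0.0, -0.0]
ft_force: [-2.2, 3.7, -3.3]
finger_gap: 38.0
```

>>> {"name": "play_rows", "arguments": {"motion": [[[0,0,0],[0,0,0]],[[0,0,0],[0,0,0]]]}}

```text
time_s: 11.2
tcp_pos: [558.0, 62.4, 14.2]
orientation: [-0.689, 0.724, 0.0, -0.0]
ft_force: [-1.6, 2.5, -3.4]
finger_gap: 37.5
```

The spring pull shows (+2.5 N in y), so the blade is hooked.

>>> {"name": "play_rows", "arguments": {"motion": [[[3,0,0],[0,0,0]],[[3,0,0],[0,0,0]],[[3,0,0],[0,0,0]],[[3,0,0],[0,0,0]],[[3,0,0],[0,0,0]]]}}

```text
time_s: 11.7
tcp_pos: [557.2, 47.2, 14.2]
orientation: [-0.689, 0.724, 0.0, -0.0]
ft_force: [-1.7, 4.2, -2.9]
finger_gap: 37.7
```

>>> {"name": "play_rows", "arguments": {"motion": [[[2,0,0],[0,0,0]],[[2,0,0],[0,0,0]],[[2,0,0],[0,0,0]],[[1,0,0],[0,0,0]],[[0,0,0],[0,0,0]]]}}

```text
time_s: 12.2
tcp_pos: [557.2, 40.5, 14.3]
orientation: [-0.689, 0.724, -0.0, 0.0]
ft_force: [-1.6, 4.2, -3.1]
finger_gap: 37.7
```

>>> {"name": "play_rows", "arguments": {"motion": [[[1,0,0],[0,0,0]],[[1,0,0],[0,0,0]],[[1,0,0],[0,0,0]],[[0,0,0],[0,0,0]],[[0,0,0],[0,0,0]]]}}

```text
time_s: 12.7
tcp_pos: [557.0, 37.6, 14.3]
orientation: [-0.689, 0.724, -0.0, 0.0]
ft_force: [-1.4, 3.2, -2.7]
finger_gap: 37.5
```

>>> {"name": "play_rows", "arguments": {"motion": [[[1,0,0],[0,0,0]],[[1,0,0],[0,0,0]],[[0,0,0],[0,0,0]],[[0,0,0],[0,0,0]]]}}

```text
time_s: 13.1
tcp_pos: [556.8, 35.5, 14.3]
orientation: [-0.689, 0.724, -0.0, 0.0]
ft_force: [-0.8, 3.5, -2.8]
finger_gap: 38.0
```

>>> {"name": "play_rows", "arguments": {"motion": [[[0.5,0,0],[0,0,0]],[[0,0,0],[0,0,0]],[[0.3,0,0],[0,0,0]],[[0,0,0],[0,0,0]]]}}

```text
time_s: 13.5
tcp_pos: [556.8, 34.7, 14.3]
orientation: [-0.689, 0.724, -0.0, 0.0]
ft_force: [-0.9, 3.5, -3.3]
finger_gap: 37.9
```

>>> {"name": "play_rows", "arguments": {"motion": [[[0.4,0,0],[0,0,0]],[[0,0,0],[0,0,0]],[[0.4,0,0],[0,0,0]],[[0,0,0],[0,0,0]]]}}

```text
time_s: 13.9
tcp_pos: [556.7, 33.9, 14.3]
orientation: [-0.689, 0.724, -0.0, 0.0]
ft_force: [-0.8, 4.5, -3.1]
finger_gap: 38.1
```

>>> {"name": "play_rows", "arguments": {"motion": [[[0.3,0,0],[0,0,0]],[[0.3,0,0],[0,0,0]],[[0,0,0],[0,0,0]]]}}

```text
time_s: 14.2
tcp_pos: [556.7, 33.3, 14.3]
orientation: [-0.689, 0.724, -0.0, -0.0]
ft_force: [-0.1, 3.3, -2.5]
finger_gap: 38.1
```

>>> {"name": "play_rows", "arguments": {"motion": [[[0.3,0,0],[0,0,0]],[[0,0,0],[0,0,0]],[[0,0,0],[0,0,0]]]}}

```text
time_s: 14.5
tcp_pos: [556.6, 33.0, 14.3]
orientation: [-0.689, 0.724, 0.0, 0.0]
ft_force: [-0.5, 4.2, -3.8]
finger_gap: 37.6
```

>>> {"name": "play_rows", "arguments": {"motion": [[[0.3,0,0],[0,0,0]],[[0.3,0,0],[0,0,0]],[[0,0,0],[0,0,0]]]}}

```text
time_s: 14.8
tcp_pos: [556.6, 32.4, 14.3]
orientation: [-0.689, 0.724, -0.0, 0.0]
ft_force: [0.8, 4.6, -3.7]
finger_gap: 37.5
```

>>> {"name": "play_rows", "arguments": {"motion": [[[0.3,0,0],[0,0,0]],[[0,0,0],[0,0,0]],[[0,0,0],[0,0,0]]]}}

```text
time_s: 15.1
tcp_pos: [556.6, 32.1, 14.3]
orientation: [-0.689, 0.724, 0.0, -0.0]
ft_force: [-0.6, 3.6, -3.0]
finger_gap: 38.3
```

>>> {"name": "play_rows", "arguments": {"motion": [[[0.3,0,0],[0,0,0]],[[0.3,0,0],[0,0,0]],[[0,0,0],[0,0,0]]]}}

```text
time_s: 15.4
tcp_pos: [556.6, 31.5, 14.3]
orientation: [-0.689, 0.724, 0.0, -0.0]
ft_force: [-0.6, 3.6, -3.2]
finger_gap: 37.9
```

>>> {"name": "play_rows", "arguments": {"motion": [[[0.3,0,0],[0,0,0]],[[0.3,0,0],[0,0,0]],[[0,0,0],[0,0,0]]]}}

```text
time_s: 15.7
tcp_pos: [556.5, 30.9, 14.3]
orientation: [-0.689, 0.724, -0.0, 0.0]
ft_force: [-0.5, 4.7, -2.7]
finger_gap: 37.7
```

>>> {"name": "play_rows", "arguments": {"motion": [[[0.4,0,0],[0,0,0]],[[0,0,0],[0,0,0]],[[0,0,0],[0,0,0]]]}}

```text
time_s: 16.0
tcp_pos: [556.5, 30.5, 14.3]
orientation: [-0.689, 0.724, 0.0, -0.0]
ft_force: [-0.4, 4.1, -2.9]
finger_gap: 37.9
```

>>> {"name": "play_rows", "arguments": {"motion": [[[0.4,0,0],[0,0,0]],[[0,0,0],[0,0,0]],[[0,0,0],[0,0,0]]]}}

```text
time_s: 16.3
tcp_pos: [556.5, 30.1, 14.2]
orientation: [-0.689, 0.724, 0.0, -0.0]
ft_force: [-0.4, 3.9, -3.2]
finger_gap: 37.8
```

>>> {"name": "play_rows", "arguments": {"motion": [[[0.4,0,0],[0,0,0]],[[0,0,0],[0,0,0]],[[0,0,0],[0,0,0]]]}}

```text
time_s: 16.6
tcp_pos: [556.5, 29.7, 14.3]
orientation: [-0.689, 0.724, -0.0, 0.0]
ft_force: [-0.4, 3.6, -3.4]
finger_gap: 37.7
```

>>> {"name": "play_rows", "arguments": {"motion": [[[0.4,0,0],[0,0,0]],[[0,0,0],[0,0,0]],[[0,0,0],[0,0,0]]]}}

```text
time_s: 16.9
tcp_pos: [556.4, 29.3, 14.3]
orientation: [-0.689, 0.724, 0.0, -0.0]
ft_force: [-0.2, 3.9, -3.8]
finger_gap: 37.9
```

>>> {"name": "play_rows", "arguments": {"motion": [[[0.4,0,0],[0,0,0]],[[0,0,0],[0,0,0]],[[0,0,0],[0,0,0]]]}}

```text
time_s: 17.2
tcp_pos: [556.4, 28.9, 14.2]
orientation: [-0.689, 0.724, 0.0, -0.0]
ft_force: [-0.5, 4.4, -2.8]
finger_gap: 37.7
```

>>> {"name": "play_rows", "arguments": {"motion": [[[0.4,0,0],[0,0,0]],[[0,0,0],[0,0,0]],[[0,0,0],[0,0,0]]]}}

```text
time_s: 17.5
tcp_pos: [556.4, 28.6, 14.3]
orientation: [-0.689, 0.724, 0.0, -0.0]
ft_force: [-1.1, 4.0, -3.2]
finger_gap: 37.5
```

>>> {"name": "play_rows", "arguments": {"motion": [[[0.4,0,0],[0,0,0]],[[0,0,0],[0,0,0]],[[0,0,0],[0,0,0]]]}}

```text
time_s: 17.8
tcp_pos: [556.4, 28.1, 14.3]
orientation: [-0.689, 0.724, 0.0, -0.0]
ft_force: [-0.4, 4.2, -3.3]
finger_gap: 37.8
```

>>> {"name": "play_rows", "arguments": {"motion": [[[0.4,0,0],[0,0,0]],[[0,0,0],[0,0,0]],[[0,0,0],[0,0,0]]]}}

```text
time_s: 18.1
tcp_pos: [556.4, 27.7, 14.3]
orientation: [-0.689, 0.724, 0.0, 0.0]
ft_force: [-1.1, 5.4, -2.5]
finger_gap: 37.7
```

>>> {"name": "play_rows", "arguments": {"motion": [[[0.3,0,0],[0,0,0]],[[0,0,0],[0,0,0]],[[0,0,0],[0,0,0]]]}}

```text
time_s: 18.4
tcp_pos: [556.3, 27.4, 14.3]
orientation: [-0.689, 0.724, 0.0, -0.0]
ft_force: [-1.1, 3.2, -3.4]
finger_gap: 37.6
```

>>> {"name": "play_rows", "arguments": {"motion": [[[0.4,0,0],[0,0,0]],[[0,0,0],[0,0,0]],[[0,0,0],[0,0,0]]]}}

```text
time_s: 18.7
tcp_pos: [556.3, 27.1, 14.3]
orientation: [-0.689, 0.724, 0.0, -0.0]
ft_force: [-1.7, 4.4, -3.4]
finger_gap: 37.9
```

>>> {"name": "play_rows", "arguments": {"motion": [[[0.4,0,0],[0,0,0]],[[0,0,0],[0,0,0]],[[0,0,0],[0,0,0]]]}}

```text
time_s: 19.0
tcp_pos: [556.4, 26.8, 14.3]
orientation: [-0.689, 0.724, 0.0, 0.0]
ft_force: [-0.8, 5.2, -3.7]
finger_gap: 37.8
```

>>> {"name": "play_rows", "arguments": {"motion": [[[0.3,0,0],[0,0,0]],[[0,0,0],[0,0,0]],[[0,0,0],[0,0,0]]]}}

```text
time_s: 19.3
tcp_pos: [556.4, 26.7, 14.2]
orientation: [-0.689, 0.724, 0.0, 0.0]
ft_force: [-1.3, 6.9, -4.0]
finger_gap: 37.9
```

>>> {"name": "play_rows", "arguments": {"motion": [[[0.3,0,0],[0,0,0]],[[0,0,0],[0,0,0]],[[0,0,0],[0,0,0]]]}}

```text
time_s: 19.6
tcp_pos: [556.4, 26.7, 14.2]
orientation: [-0.69, 0.724, 0.0, 0.0]
ft_force: [-0.7, 8.3, -3.7]
finger_gap: 37.9
```

The end stop is reached. The arm gives about 1.5–2 N per 0.3 mm commanded, so I'll build up to about 13 N.

>>> {"name": "play_rows", "arguments": {"motion": [[[0.3,0,0],[0,0,0]],[[0.2,0,0],[0,0,0]],[[0,0,0],[0,0,0]],[[0,0,0],[0,0,0]]]}}

```text
time_s: 20.0
tcp_pos: [556.5, 26.6, 14.1]
orientation: [-0.69, 0.724, 0.0, 0.001]
ft_force: [-2.4, 10.2, -4.8]
finger_gap: 37.9
```

>>> {"name": "play_rows", "arguments": {"motion": [[[0.2,0,0],[0,0,0]],[[0,0,0],[0,0,0]],[[0,0,0],[0,0,0]]]}}

```text
time_s: 20.3
tcp_pos: [556.6, 26.5, 14.1]
orientation: [-0.69, 0.724, 0.0, 0.001]
ft_force: [-2.3, 10.9, -4.7]
finger_gap: 37.8
```

>>> {"name": "play_rows", "arguments": {"motion": [[[0.3,0,0],[0,0,0]],[[0,0,0],[0,0,0]],[[0,0,0],[0,0,0]],[[0,0,0],[0,0,0]],[[0,0,0],[0,0,0]]]}}

```text
time_s: 20.8
tcp_pos: [556.6, 26.5, 14.1]
orientation: [-0.69, 0.724, 0.0, 0.001]
ft_force: [-1.8, 12.4, -5.8]
finger_gap: 37.5
```

>>> {"name": "play_rows", "arguments": {"motion": [[[0,0,0],[0,0,0]],[[0,0,0],[0,0,0]],[[0,0,0],[0,0,0]]]}}

```text
time_s: 21.1
tcp_pos: [556.6, 26.5, 14.1]
orientation: [-0.69, 0.724, 0.0, 0.001]
ft_force: [-2.3, 11.4, -4.5]
finger_gap: 37.8
```

Run:
```python
from fit import *
s=snapshot("side");P=pts(s); st=get_state(); print(st["ft_force"],st["ft_torque"],st["tcp_pos"])
q=mark_of("lock","side"); print(q[:2])
a=(abs(P[...,0]-556)<16)&(P[...,1]>-40)&(P[...,1]<10)&(P[...,2]>15)&(P[...,2]<52); q=P[a]; print(len(q),np.median(q,0))
save("f.png",s["image"][100:190,280:390],7)
```

```text
[-2.08175551 12.51513349 -4.63048344] [4.54626736 0.80073191 0.30253204] [556.61152615  26.46488366  14.1156873 ]Traceback (most recent call last):
  File "<stdin>", line 3, in <module>
ValueError: it knows: clip, hook, jar, marker, mouth, pouch, rim, roll, scoop, tape, tray
```

Firm at 12 N for over 0.3 s. I'll ease off slightly and press straight down.

>>> {"name": "play_rows", "arguments": {"motion": [[[-0.3,0,0.5],[0,0,0]],[[-0.2,0,1],[0,0,0]],[[0,0,1],[0,0,0]],[[0,0,1],[0,0,0]],[[0,0,0],[0,0,0]]]}}

```text
time_s: 21.65
tcp_pos: [557.3, 26.5, 11.8]
orientation: [-0.69, 0.724, -0.0, 0.001]
ft_force: [-3.4, 7.9, 4.7]
finger_gap: 37.8
```

>>> {"name": "play_rows", "arguments": {"motion": [[[0,0,1],[0,0,0]],[[0,0,1],[0,0,0]],[[0,0,1],[0,0,0]],[[0,0,0],[0,0,0]],[[0,0,0],[0,0,0]]]}}

```text
time_s: 22.15
tcp_pos: [557.6, 26.5, 9.1]
orientation: [-0.69, 0.724, -0.001, 0.001]
ft_force: [-3.2, 8.3, 7.3]
finger_gap: 37.5
```

>>> {"name": "play_rows", "arguments": {"motion": [[[0,0,1],[0,0,0]],[[0,0,1],[0,0,0]],[[0,0,0],[0,0,0]],[[0,0,0],[0,0,0]]]}}

```text
time_s: 22.55
tcp_pos: [557.7, 26.5, 8.7]
orientation: [-0.69, 0.724, -0.001, 0.002]
ft_force: [-8.5, 8.6, 23.3]
finger_gap: 37.6
```

>>> {"name": "play_rows", "arguments": {"motion": [[[0,0,1],[0,0,0]],[[0,0,1],[0,0,0]],[[0,0,0],[0,0,0]],[[0,0,0],[0,0,0]]]}}

```text
time_s: 22.95
tcp_pos: [557.8, 26.5, 8.5]
orientation: [-0.69, 0.724, -0.001, 0.002]
ft_force: [-16.1, 8.7, 42.8]
finger_gap: 37.7
```

Hard bottom: z stands at 8.5 while the force climbs to 43 N. I'll take off the press and check before releasing.

>>> {"name": "play_rows", "arguments": {"motion": [[[0,0,-1],[0,0,0]],[[0,0,-1],[0,0,0]],[[0,0,-1],[0,0,0]],[[0,0,-0.5],[0,0,0]],[[0,0,0],[0,0,0]]]}}

```text
time_s: 23.45
tcp_pos: [557.8, 26.6, 8.9]
orientation: [-0.69, 0.724, -0.001, 0.002]
ft_force: [-3.0, 8.7, 9.8]
finger_gap: 38.0
```

Run:
```python
from fit import *
s=snapshot("side");P=pts(s); st=get_state(); print(st["ft_force"],st["ft_torque"],st["tcp_pos"])
a=(abs(P[...,0]-556)<16)&(P[...,1]>-40)&(P[...,1]<10)&(P[...,2]>15)&(P[...,2]<50); q=P[a]; print(len(q),np.median(q,0))
a=(abs(P[...,0]-556)<16)&(P[...,1]>-20)&(P[...,1]<50)&(P[...,2]>50)&(P[...,2]<72); q=P[a]; print("top z",len(q),np.median(q,0))
save("f.png",s["image"][100:190,280:390],7)
```

```text
[-3.36724382  8.83547912  9.22296874] [3.42604628 1.61126673 0.15667622] [557.77737511  26.60560284   8.90436965]
167 [555.32977305 -16.17408525  33.66453346]
top z 185 [556.28042956   2.00734027  59.47738656]
```

View pics/f.png

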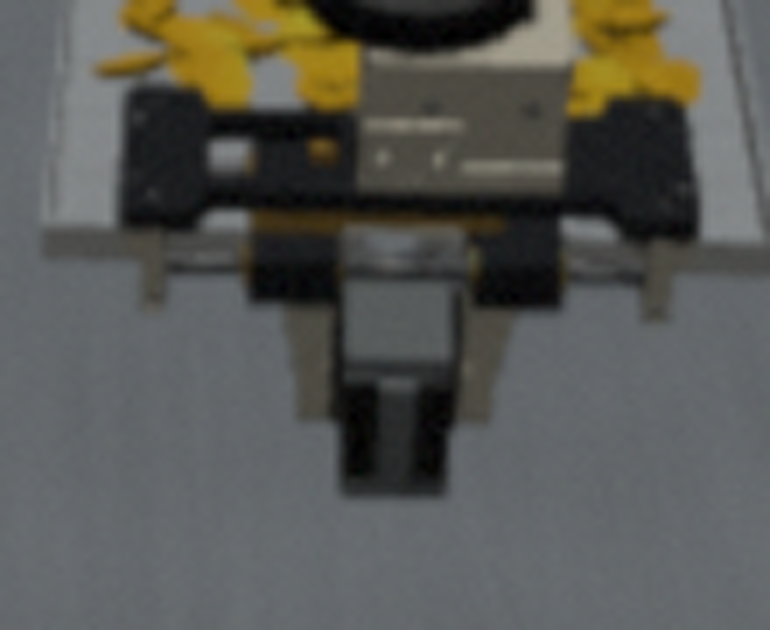

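The case stands down (top at z≈59.5 versus 64 before), upright at crop px (395,390). I'll ease the remaining pull, then release.

>>> {"name": "play_rows", "arguments": {"motion": [[[-0.5,0,-0.5],[0,0,0]],[[-0.4,0,-0.4],[0,0,0]],[[-0.3,0,0],[0,0,0]],[[0,0,0],[0,0,0]],[[0,0,0],[0,0,0]]]}}

```text
time_s: 24.0
tcp_pos: [557.6, 26.8, 9.0]
orientation: [-0.69, 0.724, -0.001, 0.001]
ft_force: [0.8, 2.6, 6.8]
finger_gap: 37.6
```

>>> {"name": "play_rows", "arguments": {"motion": [[[0,0,0],[0,0,0]],[[0,0,0],[0,0,0]],[[0,0,0],[0,0,0]],[[0,0,0],[0,0,0]],[[0,0,0],[0,0,0]]], "grip": 0.35}}

```text
time_s: 24.5
tcp_pos: [556.1, 26.5, 8.0]
orientation: [-0.689, 0.724, 0.0, -0.0]
ft_force: [0.1, 0.3, 0.4]
finger_gap: 56.9
```

>>> {"name": "play_rows", "arguments": {"motion": [[[0,0,0],[0,0,0]],[[0,0,0],[0,0,0]],[[0,0,0],[0,0,0]],[[0,0,0],[0,0,0]],[[0,0,0],[0,0,0]]], "grip": 0.2}}

```text
time_s: 25.0
tcp_pos: [556.3, 26.8, 8.2]
orientation: [-0.689, 0.724, -0.0, 0.0]
ft_force: [-1.0, -0.1, -0.2]
finger_gap: 70.1
```

>>> {"name": "play_rows", "arguments": {"motion": [[[0,0,-10],[0,0,0]],[[0,0,-20],[0,0,0]],[[0,0,-30],[0,0,0]],[[0,0,-30],[0,0,0]],[[0,0,-30],[0,0,0]]]}}

```text
time_s: 25.5
tcp_pos: [556.2, 26.7, 130.1]
orientation: [-0.689, 0.724, -0.0, 0.0]
ft_force: [0.0, -0.3, -0.2]
finger_gap: 70.1
```

>>> {"name": "play_rows", "arguments": {"motion": [[[40,0,-10],[0,0,0]],[[40,0,-10],[0,0,0]],[[40,0,-10],[0,0,0]],[[40,0,-10],[0,0,0]],[[40,0,0],[0,0,0]]]}}

```text
time_s: 26.0
tcp_pos: [547.0, -174.6, 170.8]
orientation: [-0.69, 0.724, -0.001, 0.001]
ft_force: [1.2, 0.3, -0.2]
finger_gap: 70.0
```

Run:
```python
from fit import *
st=get_state(); print(st["time_s"],st["tcp_pos"])
s=snapshot("top");P=pts(s)
rc,q,m=tape(s,P,52,68,(556,27)); print(rc,len(q),np.median(q[:,2]) if len(q) else 0)
for t in("hook","mouth","rim"):
    for d in mark_of(t,"top")[:4]: u,v=np.round(d["at"]).astype(int); print(t,d["score"],d["at"],P[v,u].round(1))
for t in("marker","clip","scoop","roll","pouch","jar"):
    for d in mark_of(t,"top")[:1]: u,v=np.round(d["at"]).astype(int); print(t,d["score"],d["at"],P[v,u].round(1))
A=cv2.resize(s["image"][140:215,160:260],(600,450),interpolation=cv2.INTER_CUBIC)
save("g.png",A)
```

```text
26.0 [ 547.03209629 -174.63620172  170.82932225]
((556.1986083984375, 24.01599884033203), (76.37250518798828, 39.223419189453125), 87.46979522705078) 584 59.84319526717621
hook 0.57 [345.0, 299.7] [ 296.3 -197.1   20.9]
hook 0.41 [361.8, 331.7] [ 229.7 -231.6   -2.1]
mouth 0.78 [349.6, 300.5] [ 296.  -207.4   20.6]
mouth 0.76 [214.0, 175.9] [567.   76.4  18.9]
mouth 0.6 [370.3, 335.8] [ 223.6 -244.8   22. ]
marker 0.7 [297.8, 122.6] [ 688.1 -107.8    9.8]
clip 0.87 [258.5, 263.0] [377.7 -17.2   9.4]
scoop 0.35 [433.9, 253.5] [ 386.9 -395.    -0.9]
roll 0.95 [434.7, 255.1] [ 384.6 -396.6    0.6]
pouch 0.73 [428.3, 180.5] [ 545.9 -388.3   22.2]
```

View pics/g.png

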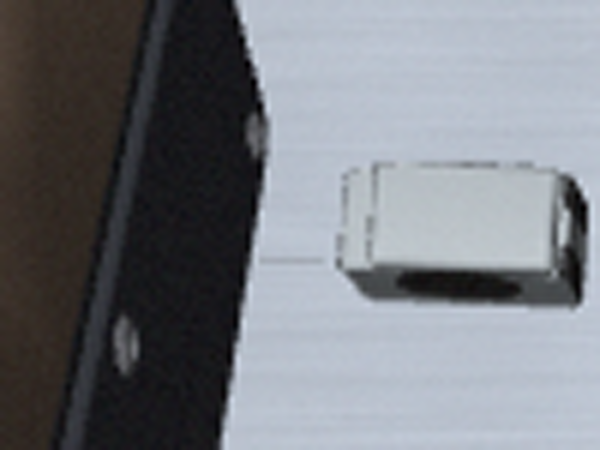

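The blade is visibly out and the case is upright, but the elbow hides the hook. I'll move aside for one last look.

>>> {"name": "play_rows", "arguments": {"motion": [[[35,15,-5],[0,0,0]],[[35,15,-5],[0,0,0]],[[35,15,-5],[0,0,0]],[[35,15,-5],[0,0,0]],[[35,15,-5],[0,0,0]]]}}

```text
time_s: 27.0
tcp_pos: [462.6, -344.6, 193.5]
orientation: [-0.69, 0.724, -0.0, 0.0]
ft_force: [0.5, -0.2, -0.2]
finger_gap: 70.2
```

>>> {"name": "play_rows", "arguments": {"motion": [[[35,15,-5],[0,0,0]],[[35,15,-5],[0,0,0]],[[35,15,-5],[0,0,0]],[[35,15,-5],[0,0,0]],[[0,0,0],[0,0,0]]]}}

```text
time_s: 27.5
tcp_pos: [394.8, -483.8, 213.4]
orientation: [-0.689, 0.725, -0.0, -0.0]
ft_force: [-0.0, 0.7, -0.7]
finger_gap: 70.2
```

Run:
```python
from fit import *
st=get_state(); print(st["time_s"],st["tcp_pos"])
s=snapshot("top");P=pts(s)
rc,q,m=tape(s,P,52,68,(556,27)); print(rc,len(q),np.median(q[:,2]))
for t in("hook","mouth","rim","jar","scoop"):
    for d in mark_of(t,"top")[:4]: u,v=np.round(d["at"]).astype(int); print(t,d["score"],d["at"],P[v,u].round(1))
for p in([557,133,5],[557,133,18],[557,130,16]): print(px(s,p).round(1))
save("h.png",s["image"][140:215,160:260],7)
```

```text
27.5 [ 394.79698504 -483.7798161   213.44638308]
((556.1061401367188, 23.230329513549805), (77.87998962402344, 38.92813491821289), 86.40733337402344) 587 59.78649508904675
hook 0.53 [189.3, 179.7] [558.7 129.3  21.3]
mouth 0.61 [215.3, 174.9] [574.5  78.5  -0.8]
rim 0.93 [189.4, 173.9] [574.1 131.7  14.2]
jar 0.91 [238.4, 92.0] [740.9  18.8  62.1]
scoop 0.93 [363.1, 105.2] [ 732.5 -258.     0. ]
[189.3 182.6]
[187.7 181.2]
[189.3 181.4]
```

View pics/h.png

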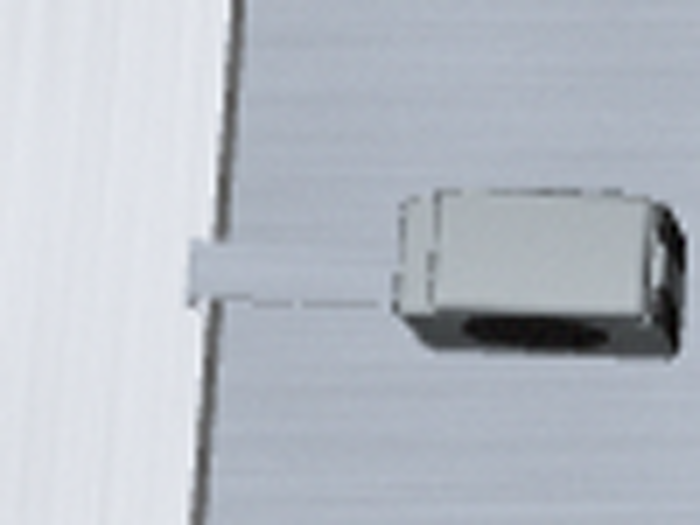

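The blade runs from the case over the rim (crop col ~212), and the hook plate hangs just behind the wall (col ~190). The other items haven't moved, so I'm handing in.

```bash
python3 -c "
from bench import *
print(close_job())"
```

```text
the job is handed in; nothing more can be done
None
```

The tape is locked, drawn out and hooked over the tray's near rim, with its case standing on the bench. I handed the job in at about 27.6 s; no verdict is reported.

**What I did:** I gripped the grey tape, not the orange or pink look-alike, and lowered its hook just inside the rim. I then backed the case away until the blade came up firm. I held it at about 12 N for over 0.3 s, well under the 22 N limit. Pressing straight down brought the case to a hard bottom: it stopped sinking while the force rose to about 43 N. I took off the press and most of the pull, opened the gripper and moved the arm clear.

**Last checks:**
- **Case:** its top is at z ≈ 59.8 mm, against 64 mm on the foot, so the underside is on the bench and the lock is in. It stands upright.
- **Blade and hook:** the last picture shows the blade out over the rim with the hook plate just behind the wall.
- **Other things:** the marker, clip, roll, pouch, jar and scoop were all found within a few mm of where they started.

**What did not agree or could not be checked:**
- The networks' hook and mouth points were rough and often landed on the look-alikes.
- Lock travel could not be read directly; it is inferred from the drop in height and the hard bottom.
- The tool height at bottom was 8.5 mm rather than the expected 8.0 mm.

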